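# Fit the grating disc on the vegetable cutter's square spindle and close the cover

### The job

Get the vegetable cutter ready to run: set the grating disc over the square drive spindle in the middle of its bowl, turn the disc until it drops onto the square, and press it down fully home. Then swing the cover round over the bowl until it is fully shut, without disturbing the other things on the worktop.

Things in the scene. Friction and masses are not known exactly. Their poses are not given: they have to be found in the camera images.
- disc_grip (a point): Loose steel grating disc (170 mm wide, 73 mm high, 0.3 kg) beside the cutter, teeth up, standing on its hub. Point: centre of the black grip bar on top, 54 mm long (x), 14 mm thick (y), 30 mm high; the 3 mm plate's top is 15 mm below this point, the hub's foot 58 mm below. z: disc axis, up.
- disc_bore (a point): Mouth of the blind square bore in the foot of the disc's 40 mm square hub, on the disc's axis: 24 mm square, 40 mm deep, sides parallel to x and y (those of the grip bar). This point must end up at the spindle's collar.
- spindle_seat (a point): On the spindle axis, on top of the round collar where the hub's foot must finally sit; 110 mm above the worktop. z up, -x to the cutter's front; the cutter is fixed in place, its housing reaches 0.12 m from here in x and y. The bowl is 200 mm wide inside, its rim 74 mm above this point, 1 mm above the top of the bar of a disc that is home.
- spindle_nose (a point): Tip of the spindle, 36 mm above the collar. From the collar up: 22 mm square for 24 mm (top edges a little bevelled), then a round nose 20.6 mm thick, 12 mm high, tapered, that centres the bore. A disc out of line with the square rests 24 mm above its seat. The square's angle differs each time and is NOT given by these axes; gears hold it against 2 N m.
- spindle_square (a point): Middle of the square part (axes: the cutter's, not the square's). The disc fits every 90 degrees, to about 5 degrees. In line, it drops 10 mm or more by its own weight (seldom all the way), then spring plungers in the faces of the square hold it, as a rule 5 to 14 mm above its seat; a press of some 5 to 15 N on the middle of the grip bar's top pushes it home.
- cover (a joint): Swing cover of the bowl on an upright post at the cutter's rear left corner: 0 is shut (at a stop), up to 2.3 rad open, opening clockwise seen from above. It stays where it is left; about 2 to 3 N at the fin moves it. Its underside clears the grip bar of a disc that is home by 2.5 mm and strikes a disc that rides higher.
- cover_pivot (a point): On the axis of the cover's post, at the height of the cover's flat top (197 mm above the worktop); axes those of the cutter. The cover is a 12 mm round plate of 108 mm radius, centred 134 mm from the post.
- cover_fin (a point): Centre of the black upright grip fin on the cover, 208 mm from the post's axis: 54 mm long (x, radial, away from the post), 16 mm thick (y), 36 mm high, its foot 18 mm below this point on the cover's top. Pushing it along +y shuts the cover. A feed hopper 52 mm high, 96 mm wide, stands on the cover from 84 to 152 mm from the post.
- ramekin_c: White ramekin, 82 mm across, 42 mm high, a bystander; origin under its centre.
- tomato_1: Tomato, about 70 mm, a bystander; origin at its underside.
- deli_b: White deli cup, 97 mm across, 103 mm high, a bystander; origin under its centre.

How it is judged:
By the outcome, as a careful person would: the job done as asked, in the order asked, and still so for the second after the job is handed in, with the robot touching nothing.
It also fails if it takes over 58 s, if anything falls off the work surface, if the arm or the gripper's body presses on something with over 40 N, if the wrist force passes 120 N, or if a joint passes its speed limit or range.

### The arm

A 6-joint arm with a two-finger parallel gripper is mounted at the origin on a cart in front of the work surface, level with it; the furniture and walls round the work are solid. World frame = base frame: x ahead of the robot, y to its left, z up, the work surface at z = 0. Lengths are in m, angles in rad, forces in N, time in s.
With the tool pointing down it reaches from about 0.35 to 0.775 m from the base axis. Payload 5.5 kg.
Tool frame: the origin (TCP) lies at the very end of the fingers, on their centre line; the grasp point (between the pads) lies env.hold_point_z behind it (env.hold_point_z is the distance from the TCP to the grasp point, in m); z points along the fingers, y is the line along which they close (so a half turn about z gives the same grasp; the last joint's range is limited). The gripper opens to 85 mm and grips with 20 to 120 N. Pads are 22 mm wide; open, the fingers measure 114 mm over their backs; the gripper's body (76 mm by 85 mm) begins 54 mm behind the grasp point. The pads swing forward as they close: fully open they stand 13 mm farther back than shut.
Start: joints at [1.091, 0.313, 0.046, 1.304, 0, 1.431], TCP at [0.192, 0.542, 0.231] pointing down, gripper open.
Joint ranges: [-2.76, 2.76], [-0.86, 1.69], [-1.03, 1.26], [-2.2, 2.34], [-1.47, 1.5], [-3.14, 3.14]. Speed limits (rad/s): [2.57, 2.57, 3.14, 3.14, 3.14, 3.14].

### API

Orientations are given as a unit quaternion [w, x, y, z].
In Python, from workcell import env gives the robot as it stands.
- The arm moves only by the tool carry_out, never from a script. Its argument "steps" is a list of rows, each a list of 3 entries, a list of its own where there are three numbers: the turn, a rotation vector about the tool's x, y, z in degrees, then the shift along the tool's x, y, z in cm, then the closure in counts, from 0 (fully open) to 255 (shut). A call has exactly 8 rows; each row is the pose to reach, as a shift and turn from the pose commanded when the call began, along the tool's axes at that moment; what a row does not reach only later rows make up. A row lasts 1/8 s, in which the tool goes at most 62.5 mm and 10.7 degrees, less where a joint would pass 70% of its speed; a pose out of reach is approached as far as the arm can. A call with a gripper value outside its range is refused whole. The fingers move at their own pace and stop on an object; "force" is the grip in N (left out, the last holds). Time passes only in rows, so rows that repeat a pose let the fingers close, or fill a call up. It gives the time, the measured TCP pose, the force, the opening and the grip force at its end, in the units of the state.
- env.get_state(): the state, without advancing time (a new reading comes with each control period).
- env.read_camera(name): name is "side" or "top" or "wrist"; returns (picture, depth): 480x640x3 uint8, red, green, blue; 480x640 float32, m along the optical axis (not along the pixel's ray), 0 where there is no reading.
- env.get_calibration(name): a dict with "fx", "fy", "cx", "cy" (pixels), "origin" and "orientation" of the camera in the world. Camera axes: x right, y up, looking along -z (the intrinsics and any distortion apply to the point x, -y, -z); pixel columns grow to the right and rows downward; lengths in m; the calibration is good to about 2 mm. A picture is of the moment at which its call begins: read the wrist's pose just before it. get_calibration takes no time and is no camera call; for the wrist camera it gives the pose at the moment of the call.
- env.hand_in(): hands the job in; it is judged then, once.
The state is a dict: "clock": time; "joint_pos": joint angles; "qvel": joint speeds; "tau": joint torques, N m; "tcp_pos": TCP position; "orientation": TCP orientation; "wrist_force": force on the tool from outside, world axes, zero at the start; "ft_torque": the same for the moment, N m; "finger_gap": finger opening in m; "grip_force": force on a finger pad.
Only numpy, scipy, OpenCV 4.12 (cv2) and the standard library are available. Lean on these libraries where they do the work, as an engineer would, in place of code of your own. Each camera call takes 0.05 s, during which the arm holds its last target. There are 200 camera calls.

## Working session

There is one attempt and no reset: what is moved stays moved. The work goes in short steps, Python scripts to look and compute and a tool call to move; the robot and the scene stay as the last step left them, time stands still between calls to the robot, and variables do not carry over. Pictures are saved under pics/ and viewed, at most 10 in all, crops included, and the job is handed in when it is done.

Besides the shell and the picture viewer there is one more tool, called after "Request:" as a command line: name --argument value ..., lists and objects as JSON in quotes. carry_out: Moves the arm, as the interface text tells. Its arguments: {"type":"object","properties":{"steps":{"type":"array","items":{"type":"array"}},"force":{"type":"number"}},"required":["steps"]}

```bash
mkdir -p pics; ls; cat > h.py <<'E'
import numpy as np, cv2
from scipy.spatial.transform import Rotation as R
from workcell import env
def rot(q): return R.from_quat([q[1],q[2],q[3],q[0]])
def cloud(depth,c):
    v,u=np.mgrid[0:480,0:640]
    d=depth
    p=np.stack([(u-c["cx"])/c["fx"]*d,-(v-c["cy"])/c["fy"]*d,-d],-1)
    return rot(c["orientation"]).apply(p.reshape(-1,3)).reshape(480,640,3)+np.array(c["origin"])
def ray(u,v,c,z):
    d=rot(c["orientation"]).apply([(u-c["cx"])/c["fx"],-(v-c["cy"])/c["fy"],-1]); o=np.array(c["origin"])
    return o+d*(z-o[2])/d[2]
def proj(p,c):
    q=rot(c["orientation"]).inv().apply(np.array(p)-np.array(c["origin"]))
    return c["cx"]-c["fx"]*q[0]/q[2], c["cy"]+c["fy"]*q[1]/q[2]
def snap(n,f):
    c=env.get_calibration(n); im,d=env.read_camera(n)
    cv2.imwrite(f"pics/{f}.png",im[:,:,::-1]); np.savez(f"pics/{f}.npz",im=im,d=d,c=np.array(c,dtype=object))
    return im,d,c
E
python3 - <<'E'
from h import *
print(env.get_state(),env.hold_point_z)
for n in("top","side","wrist"):
    im,d,c=snap(n,n+"0"); print(n,c)
a=[cv2.imread(f"pics/{n}0.png") for n in("top","side")]
E
```

```text
pics
{'clock': 0.0, 'joint_pos': array([ 1.09141465e+00,  3.14038056e-01,  4.49919784e-02,  1.30358594e+00,
       -4.24647877e-06,  1.43120243e+00]), 'qvel': array([-0.00183203, -0.00019239,  0.00017553,  0.00011812,  0.00124028,
        0.0017891 ]), 'tau': array([ 1.12375203e-04, -4.80626321e+01,  2.98533815e+01,  1.94695039e-02,
       -2.36435289e-04, -3.59869318e-06]), 'tcp_pos': array([0.1914147 , 0.54167523, 0.23039275]), 'orientation': array([-2.77526794e-04,  1.69077695e-01,  9.85602298e-01, -8.74885744e-04]), 'wrist_force': array([-0.9320768 ,  0.31821837, -0.32371781]), 'ft_torque': array([ 0.03433004,  0.01092774, -0.00330113]), 'grip_force': 0.0, 'finger_gap': 0.08532882228614909} 0.0187
top {'fx': 543.6421132229025, 'fy': 543.6421132229025, 'cx': 325.91624248801645, 'cy': 242.16346568262904, 'origin': array([ 0.39189409, -0.0283323 ,  1.34245626]), 'orientation': array([-0.6998867 , -0.03638796,  0.02851814,  0.71275609])}
side {'fx': 464.31506080574223, 'fy': 464.31506080574223, 'cx': 327.43240354911165, 'cy': 232.6509024413215, 'origin': array([-0.0036247 , -0.61908713,  1.02996223]), 'orientation': array([ 0.87850703,  0.33266656, -0.12493171, -0.31929676])}
wrist {'fx': 344.410036523769, 'fy': 344.410036523769, 'cx': 322.96547145470515, 'cy': 231.7549635927508, 'origin': array([0.11373228, 0.56955281, 0.37362485]), 'orientation': array([ 0.80554894, -0.13185221, -0.09240755,  0.57023394])}
```

View pics/top0.png

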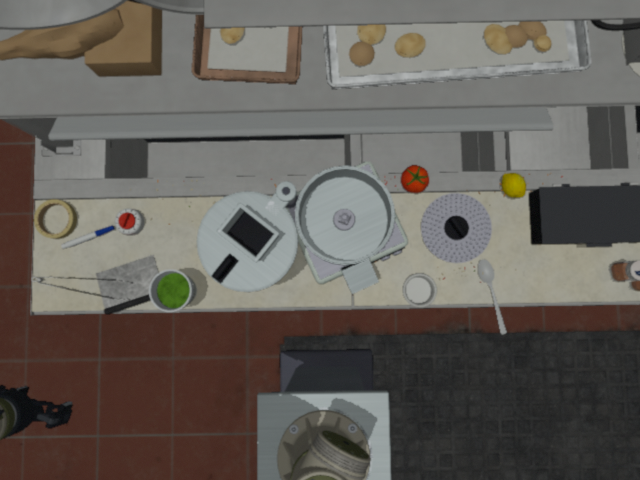

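View pics/side0.png

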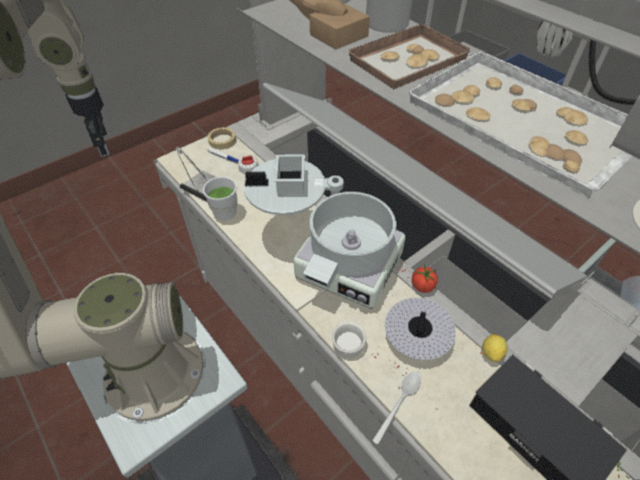

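The top view shows the disc's black bar at (456,227), the spindle at (345,218), the post at (286,190) and the fin at (225,267). The tomato is at (415,179), the ramekin at (418,290) and the deli cup at (172,290). The side view agrees with this.

```bash
python3 - <<'E'
from h import *
def load(f):
    z=np.load(f"pics/{f}.npz",allow_pickle=True); return z["im"],z["d"],z["c"].item()
T=load("top0");S=load("side0")
def blob(A,u,v,r,thr=55):
    im=A[0].max(2); m=np.zeros((480,640),np.uint8); m[v-r:v+r,u-r:u+r]=(im[v-r:v+r,u-r:u+r]<thr)
    n,l,s,c=cv2.connectedComponentsWithStats(m); k=1+np.argmax(s[1:,4]); mm=l==k
    P=cloud(A[1],A[2])[mm]; mr=cv2.minAreaRect(np.argwhere(mm)[:,::-1].astype(np.float32))
    return mr,P
for nm,(a,b) in dict(bar=((456,227,20),(420,325,22)),fin=((225,267,22),(256,179,18))).items():
    for A,x in((T,a),(S,b)):
        mr,P=blob(A,*x); print(nm,[np.round(q,1) for q in mr], "med",np.median(P,0).round(4),"zmax",np.percentile(P[:,2],[5,50,95]).round(3))
        box=cv2.boxPoints(mr); c=A[2]
        z=0.073 if nm=="bar" else 0.233
        print("  ctr",ray(*mr[0],c,z).round(4),"corners",[ray(*q,c,z)[:2].round(4) for q in box])
C=cloud(T[1],T[2])
for n,u,v in(("nose",345,218),("rim",302,203),("post",286,190),("cover",270,260),("hopper",245,205),("ledge",420,185),("shelf",300,120),("counter",400,260),("tom",415,179),("plate",440,210)): print(n,C[v,u].round(3))
Cs=cloud(S[1],S[2])
for n,u,v in(("nose",351,236),("shelf",300,110),("ledge",320,140)): print(n,Cs[v,u].round(3))
# rim points
P=C.reshape(-1,3); c0=ray(345,215,T[2],.184)
m=(abs(P[:,2]-.184)<.008)&(np.hypot(*(P[:,:2]-c0[:2]).T)<.125)&(P[:,1]<c0[1]+.12); Q=P[m]
A=np.c_[2*Q[:,:2],np.ones(len(Q))]; s=np.linalg.lstsq(A,(Q[:,:2]**2).sum(1),rcond=None)[0]; print("rim fit",s[:2],np.sqrt(s[2]+s[0]**2+s[1]**2),len(Q))
E
```

```text
bar [array([456., 227.]), array([22., 22.]), np.float64(90.0)] med [ 0.5403 -0.3234  0.0477] zmax [0.041 0.048 0.074]
  ctr [ 0.5389 -0.3208  0.073 ] corners [array([ 0.5654, -0.2961]), array([ 0.5644, -0.3476]), array([ 0.5125, -0.3454]), array([ 0.5135, -0.2941])]
bar [array([419.4, 326.3]), array([22.4, 20.1]), np.float64(63.4)] med [ 0.5366 -0.3314  0.048 ] zmax [0.044 0.048 0.075]
  ctr [ 0.526 -0.335  0.073] corners [array([ 0.5116, -0.3038]), array([ 0.5628, -0.3144]), array([ 0.5402, -0.3658]), array([ 0.4909, -0.3548])]
fin [array([224.6, 267.9]), array([10.7, 27.8]), np.float64(38.2)] med [0.4452 0.1928 0.2298] zmax [0.199 0.23  0.236]
  ctr [0.4453 0.1913 0.233 ] corners [array([0.4302, 0.2175]), array([0.4743, 0.1823]), array([0.4604, 0.165 ]), array([0.4164, 0.2002])]
fin [array([256.5, 178.5]), array([11., 21.]), np.float64(90.0)] med [0.4425 0.1918 0.2184] zmax [0.202 0.218 0.235]
  ctr [0.4368 0.1768 0.233 ] corners [array([0.4279, 0.2117]), array([0.4697, 0.1771]), array([0.4454, 0.1427]), array([0.4046, 0.1765])]
nose [ 0.555 -0.059  0.144]
rim [0.593 0.036 0.132]
post [0.609 0.066 0.209]
cover [0.462 0.102 0.197]
hopper [0.58  0.154 0.201]
ledge [ 0.645 -0.243  0.052]
shelf [0.766 0.035 0.19 ]
counter [ 0.468 -0.197 -0.003]
tom [ 0.659 -0.232  0.052]
plate [ 0.585 -0.292  0.039]
nose [ 0.553 -0.062  0.134]
shelf [0.729 0.373 0.212]
ledge [ 0.992  0.598 -0.159]
rim fit [ 0.55750341 -0.05616172] 0.10349909636946093 1182
```

```bash
cat >> h.py <<'E'
def load(f):
    z=np.load(f"pics/{f}.npz",allow_pickle=True); return z["im"],z["d"],z["c"].item()
def plan(p,yaw=None):
    """shift (cm) and turn (deg) in tool axes to TCP p, tool down with tool-y axis heading yaw (deg, mod 180)"""
    s=env.get_state(); r=rot(s["orientation"]); sh=r.inv().apply(np.array(p)-s["tcp_pos"])*100
    y=r.apply([0,1,0]); cur=np.degrees(np.arctan2(y[1],y[0]))
    print("tcp",s["tcp_pos"].round(4),"cur yaw",cur.round(2),"shift",sh.round(2),"q6",s["joint_pos"].round(3))
    if yaw is not None:
        d=(yaw-cur+90)%180-90; x=R.from_euler("z",np.radians(yaw if abs((yaw-cur+180)%360-180)<90 else yaw+180)).as_matrix()
        Y=x[:,0]; M=np.c_[np.cross(Y,[0,0,-1]),Y,[0,0,-1]]
        print("turn",np.degrees((r.inv()*R.from_matrix(M)).as_rotvec()).round(2),"world yaw change",round(d,2))
E
python3 - <<'E'
from h import *
s=env.get_state(); r=rot(s["orientation"]); c=env.get_calibration("wrist")
print("cam in tool",r.inv().apply(c["origin"]-s["tcp_pos"]).round(4),"view dir",r.inv().apply(rot(c["orientation"]).apply([0,0,-1])).round(4))
T=load("top0"); C=cloud(T[1],T[2]); P=C[195:260,415:495].reshape(-1,3)
b=P[P[:,2]>.064]; mr=cv2.minAreaRect(b[:,:2].astype(np.float32)*1000); print(mr,np.median(b[:,2]),len(b))
cv,ve=np.linalg.eigh(np.cov(b[:,:2].T)); print(b.mean(0),"bar heading",np.degrees(np.arctan2(ve[1,1],ve[0,1])))
q=P[(P[:,2]>.03)]; print("plate",cv2.minEnclosingCircle(q[:,:2].astype(np.float32)*1000))
plan([.49,-.05,.34])
E
```

```text
cam in tool [ 8.260e-02  1.000e-04 -1.431e-01] view dir [-3.180e-01  4.000e-04  9.481e-01]
((456.8153991699219, -187.29039001464844), (53.31409454345703, 339.24530029296875), 31.14722442626953) 0.07247291759676289 164
[ 0.52251887 -0.28909429  0.226537  ] bar heading 116.50246956041968
plate ((487.5905456542969, -214.6849365234375), 209.4878387451172)
tcp [0.1915 0.5418 0.2306] cur yaw 70.53 shift [-47.87 -45.86 -10.88] q6 [ 1.091  0.314  0.045  1.304 -0.     1.431]
```

Request:
carry_out --steps '[[[0, 0, 0], [0, 0, -5], 0], [[0, 0, 0], [-4, -3.3, -9], 0], [[0, 0, 0], [-8.5, -7, -11], 0], [[0, 0, 0], [-13, -10.6, -11], 0], [[0, 0, 0], [-17.5, -14.3, -11], 0], [[0, 0, 0], [-22, -18, -11], 0], [[0, 0, 0], [-26.5, -21.6, -11], 0], [[0, 0, 0], [-31, -25.3, -11], 0]]'

```text
clock: 1.15
tcp_pos: [0.4002, 0.1986, 0.3412]
orientation: [0.0, 0.169, 0.986, 0.0]
wrist_force: [0.3, 1.3, -0.4]
finger_gap: 0.0853
grip_force: 0.0
```

Request:
carry_out --steps '[[[0, 0, 0], [-4.5, -3.7, 0], 0], [[0, 0, 0], [-9, -7.4, 0], 0], [[0, 0, 0], [-13.5, -11, 0], 0], [[0, 0, 0], [-18, -14.7, 0], 0], [[0, 0, 0], [-22, -18, 0], 0], [[0, 0, 0], [-23.3, -19, 4.5], 0], [[0, 0, 0], [-23.3, -19, 9], 0], [[0, 0, 0], [-23.3, -19, 9], 0]]'

```text
clock: 2.15
tcp_pos: [0.553, -0.0561, 0.2471]
orientation: [-0.005, 0.169, 0.986, 0.0]
wrist_force: [0.2, -0.3, 0.4]
finger_gap: 0.0854
grip_force: 0.0
```

```bash
python3 - <<'E'
from h import *
plan([.54,-.323,.24])
im,d,c=snap("wrist","w1")
print(proj([.556,-.057,.122],c))
u,v=map(int,proj([.556,-.057,.122],c)); 
a=im[max(0,v-110):v+110,u-130:u+130,::-1]; cv2.imwrite("pics/w1c.png",cv2.resize(a,None,fx=2.6,fy=2.6,interpolation=cv2.INTER_CUBIC)); print(u-130,max(0,v-110))
E
```

```text
tcp [ 0.553  -0.0561  0.2471] cur yaw 70.49 shift [ -7.69 -25.59   0.66] q6 [-0.246  0.28   0.039  1.339  0.     0.095]
(np.float64(323.02555256486636), np.float64(228.05159655408897))
193 118
```

View pics/w1c.png

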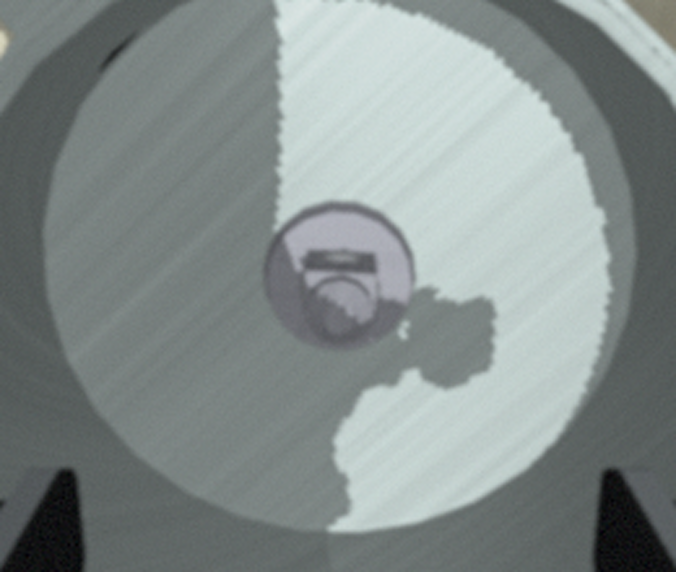

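The collar is at crop (340,275). The square's camera-side face is the dark band from (303,260) to (377,262), so it lies nearly in line with the image. I'll enlarge that area to get the angle.

```bash
python3 - <<'E'
from h import *
im,d,c=load("w1")
a=im[190:260,288:358,::-1]; a=cv2.createCLAHE(3,(2,2)).apply(cv2.cvtColor(a,cv2.COLOR_BGR2GRAY))
cv2.imwrite("pics/w1d.png",cv2.resize(a,None,fx=8,fy=8,interpolation=cv2.INTER_CUBIC))
E
```

```text
(no output)
```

View pics/w1d.png

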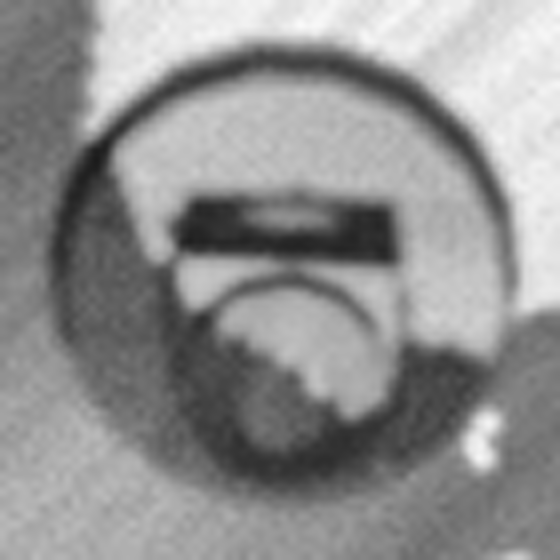

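The square's top front edge runs (178,250)–(395,262) and its foot (185,200)–(395,207), both in the 8x crop. The collar is centred near (285,270).

```bash
python3 - <<'E'
from h import *
im,d,c=load("w1")
f=lambda u,v:(288+(u+.5)/8-.5,190+(v+.5)/8-.5)
for (a,b,z) in(((178,252),(395,263),.133),((185,200),(395,207),.110)):
    A=ray(*f(*a),c,z);B=ray(*f(*b),c,z);D=B-A; n=np.linalg.norm(D)
    m=(A+B)/2; ang=np.degrees(np.arctan2(D[1],D[0])); nrm=np.array([-D[1],D[0],0])/n
    print(m.round(4),"len",n.round(4),"heading",ang.round(1),"mod90",(ang%90).round(2),"centre",(m+nrm*.011).round(4),(m-nrm*.011).round(4))
print("collar",ray(*f(284,270),c,.110))
# rim fit with the wrist depth
P=cloud(d,c).reshape(-1,3)
g=(abs(P[:,2]-.184)<.004)&(d.ravel()>0); Q=P[g]; Q=Q[np.abs(np.hypot(*(Q[:,:2]-[.556,-.057]).T)-.105)<.012]
A=np.c_[2*Q[:,:2],np.ones(len(Q))]; s=np.linalg.lstsq(A,(Q[:,:2]**2).sum(1),rcond=None)[0]; print("rim",s[:2],np.sqrt(s[2]+s[0]**2+s[1]**2),len(Q), np.median(P[(d.ravel()>0)&(np.hypot(*(P[:,:2]-[.556,-.057]).T)<.006),2]))
m=np.array([320,222]);print(ray(*f(265,390),c,.146))
E
```

```text
[ 0.548  -0.0539  0.133 ] len 0.0212 heading 67.5 mod90 67.52 centre [ 0.5378 -0.0497  0.133 ] [ 0.5582 -0.0581  0.133 ]
[ 0.5489 -0.0538  0.11  ] len 0.0222 heading 68.6 mod90 68.57 centre [ 0.5386 -0.0498  0.11  ] [ 0.5591 -0.0578  0.11  ]
collar [ 0.55556775 -0.05681973  0.11      ]
rim [ 0.55691925 -0.05723693] 0.10268692000644623 11967 0.1459165289150841
[ 0.55595936 -0.05884079  0.146     ]
```

Request:
carry_out --steps '[[[0, 0, 0], [-1.7, -5.7, 0], 0], [[0, 0, 0], [-3.4, -11.4, 0], 0], [[0, 0, 0], [-5, -17, 0], 0], [[0, 0, 0], [-6.7, -22.5, 1], 0], [[0, 0, 0], [-7.7, -25.6, 4], 0], [[0, 0, 0], [-7.7, -25.6, 5.7], 0], [[0, 0, 0], [-7.7, -25.6, 5.7], 0], [[0, 0, 0], [-7.7, -25.6, 5.7], 0]]'

```text
clock: 3.2
tcp_pos: [0.5445, -0.3236, 0.1969]
orientation: [0.002, 0.169, 0.986, -0.001]
wrist_force: [0.2, -0.2, -0.1]
finger_gap: 0.0855
grip_force: 0.0
```

```bash
python3 - <<'E'
from h import *
im,d,c=snap("wrist","w2"); P=cloud(d,c)
ok=(d>0)&(np.hypot(P[...,0]-.54,P[...,1]+.323)<.11)
b=P[ok&(P[...,2]>.068)&(P[...,2]<.085)]; print("bar",len(b),np.median(b[:,2]),cv2.minAreaRect(b[:,:2].astype(np.float32)*1000))
q=P[ok&(P[...,2]>.035)&(P[...,2]<.068)&(np.hypot(P[...,0]-.54,P[...,1]+.323)<.095)]; print("plate",cv2.minEnclosingCircle(q[:,:2].astype(np.float32)*1000),np.median(q[:,2]))
cv,ve=np.linalg.eigh(np.cov(b[:,:2].T)); print(b.mean(0),"heading",np.degrees(np.arctan2(ve[1,1],ve[0,1])))
plan([.54,-.323,.06])
E
```

```text
bar 1109 0.07318189938193981 ((540.198974609375, -328.2373046875), (53.70801544189453, 14.383970260620117), 32.99707794189453)
plate ((540.62255859375, -328.4588623046875), 85.05465698242188) 0.043743770258836745
[ 0.53924226 -0.32808227  0.07294267] heading -146.43649449331423
tcp [ 0.5445 -0.3235  0.1968] cur yaw 70.6 shift [ 0.49 -0.09 13.68] q6 [-0.663  0.435  0.14   1.272  0.    -0.324]
```

View pics/w2.png

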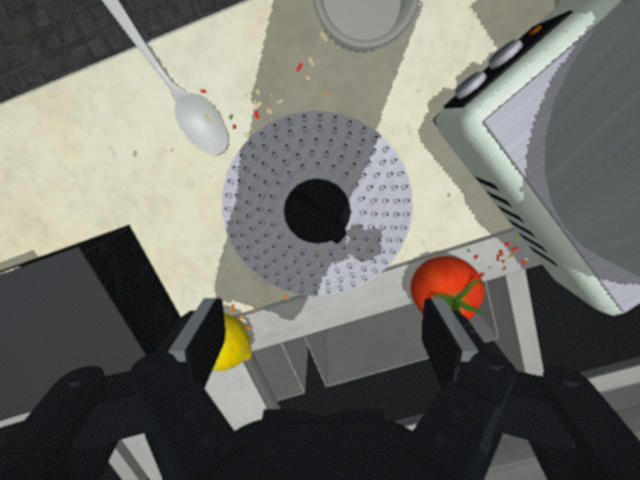

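The bar is centred at about (317,212), with its long axis at a heading of 33°. The ramekin, spoon, tomato and lemon are well clear. Next I turn −52.4° about tool z and descend.

Request:
carry_out --steps '[[[0, 0, -10.5], [0.26, -0.6, 3], 0], [[0, 0, -21], [0.26, -0.6, 6], 0], [[0, 0, -31.5], [0.26, -0.6, 8], 0], [[0, 0, -42], [0.26, -0.6, 10], 0], [[0, 0, -52.4], [0.26, -0.6, 11], 0], [[0, 0, -52.4], [0.26, -0.6, 13], 0], [[0, 0, -52.4], [0.26, -0.6, 14.5], 0], [[0, 0, -52.4], [0.26, -0.6, 15], 0]]'

```text
clock: 4.25
tcp_pos: [0.5389, -0.3278, 0.044]
orientation: [-0.0, -0.284, 0.959, 0.0]
wrist_force: [-0.9, -0.0, -0.4]
finger_gap: 0.0854
grip_force: 0.0
```

Request:
carry_out --steps '[[[0, 0, 0], [0, 0, 0], 0], [[0, 0, 0], [0, 0, 0], 120], [[0, 0, 0], [0, 0, 0], 255], [[0, 0, 0], [0, 0, 0], 255], [[0, 0, 0], [0, 0, 0], 255], [[0, 0, 0], [0, 0, 0], 255], [[0, 0, 0], [0, 0, 0], 255], [[0, 0, 0], [0, 0, 0], 255]]' --force 60

```text
clock: 5.25
tcp_pos: [0.539, -0.3285, 0.0444]
orientation: [0.0, -0.283, 0.959, -0.0]
wrist_force: [0.2, -1.1, 0.9]
finger_gap: 0.013
grip_force: 61.8
```

```bash
python3 - <<'E'
from h import *
plan([.557,-.0575,.27],158); plan([.54,-.3283,.047],123)
E
```

```text
tcp [ 0.539  -0.3285  0.0444] cur yaw 122.93 shift [-16.25  21.76 -22.56] q6 [-0.675  0.529 -0.099  0.942 -0.    -1.249]
turn [-3.000e-02 -0.000e+00 -3.507e+01] world yaw change 35.07
tcp [ 0.539  -0.3285  0.0444] cur yaw 122.93 shift [-0.1  -0.04 -0.26] q6 [-0.675  0.529 -0.099  0.942 -0.    -1.249]
turn [-0.03  0.01 -0.07] world yaw change 0.07
```

Request:
carry_out --steps '[[[0, 0, 0], [0, 0, -5], 255], [[0, 0, 0], [0, 0, -11], 255], [[0, 0, 0], [0, 0, -17], 255], [[0, 0, -6], [-1.5, 2, -22], 255], [[0, 0, -12], [-4, 5.4, -22.6], 255], [[0, 0, -18], [-7, 9.4, -22.6], 255], [[0, 0, -24], [-10, 13.5, -22.6], 255], [[0, 0, -30], [-13, 17.5, -22.6], 255]]'

```text
clock: 6.25
tcp_pos: [0.5521, -0.1089, 0.2695]
orientation: [-0.0, -0.523, 0.852, 0.001]
wrist_force: [1.4, -0.9, -2.8]
finger_gap: 0.013
grip_force: 61.3
```

```bash
python3 - <<'E'
from h import *
plan([.5563,-.0582,.22],158); s=env.get_state(); print(s["finger_gap"],s["grip_force"],s["wrist_force"])
E
```

```text
tcp [ 0.5521 -0.1089  0.2695] cur yaw 153.12 shift [-4.71  1.91  4.95] q6 [-0.338  0.284  0.098  1.387  0.    -1.439]
turn [ 0.1   0.01 -4.88] world yaw change 4.88
0.012973391934751147 61.273287534713745 [ 1.41812926 -0.85536036 -2.83178068]
```

Request:
carry_out --steps '[[[0, 0, -4.9], [-2, 1, 0], 255], [[0, 0, -4.9], [-4.7, 1.9, 0], 255], [[0, 0, -4.9], [-4.7, 1.9, 1.5], 255], [[0, 0, -4.9], [-4.7, 1.9, 3], 255], [[0, 0, -4.9], [-4.7, 1.9, 4.5], 255], [[0, 0, -4.9], [-4.7, 1.9, 5.5], 255], [[0, 0, -4.9], [-4.7, 1.9, 6.5], 255], [[0, 0, -4.9], [-4.7, 1.9, 6.5], 255]]'

```text
clock: 7.25
tcp_pos: [0.5567, -0.0604, 0.2044]
orientation: [-0.0, -0.558, 0.83, 0.001]
wrist_force: [0.2, -0.0, -2.2]
finger_gap: 0.013
grip_force: 61.1
```

```bash
python3 - <<'E'
from h import *
plan([.5563,-.0582,.160],158); s=env.get_state(); print(s["wrist_force"])
im,d,c=snap("wrist","w3"); P=cloud(d,c); 
q=P[(d>0)&(abs(P[...,2]-.203)<.012)&(np.hypot(P[...,0]-.556,P[...,1]+.058)<.092)];print(len(q),np.median(q[:,2]),cv2.minEnclosingCircle(q[:,:2].astype(np.float32)*1000))
for a,b in ((5,95),):
  for ax in range(2): print(np.percentile(q[:,ax],[0,100]))
E
```

```text
tcp [ 0.5567 -0.0604  0.2044] cur yaw 157.81 shift [-0.19  0.12  4.44] q6 [-0.251  0.294 -0.046  1.232  0.    -1.435]
turn [ 0.09 -0.01 -0.19] world yaw change 0.19
[ 0.21632268 -0.03491279 -2.21973677]
65240 0.20375202404251364 ((556.9408569335938, -58.09009552001953), 85.51856231689453)
[0.47222088 0.64194167]
[-0.14312844  0.01854192]
```

Request:
carry_out --steps '[[[0, 0, 0], [-0.15, 0.1, 0], 255], [[0, 0, 0], [-0.15, 0.1, 0.6], 255], [[0, 0, 0], [-0.15, 0.1, 1.2], 255], [[0, 0, 0], [-0.15, 0.1, 1.8], 255], [[0, 0, 0], [-0.15, 0.1, 2.2], 255], [[0, 0, 0], [-0.15, 0.1, 2.5], 255], [[0, 0, 0], [-0.15, 0.1, 2.8], 255], [[0, 0, 0], [-0.15, 0.1, 2.8], 255]]'

```text
clock: 8.3
tcp_pos: [0.5568, -0.0585, 0.1771]
orientation: [-0.0, -0.558, 0.83, 0.0]
wrist_force: [0.1, -0.0, -2.8]
finger_gap: 0.013
grip_force: 61.3
```

Request:
carry_out --steps '[[[0, 0, 0], [0, 0, 0.1], 255], [[0, 0, 0], [0, 0, 0.2], 255], [[0, 0, 0], [0, 0, 0.3], 255], [[0, 0, 0], [0, 0, 0.4], 255], [[0, 0, 0], [0, 0, 0.4], 255], [[0, 0, 0], [0, 0, 0.4], 255], [[0, 0, 0], [0, 0, 0.4], 255], [[0, 0, 0], [0, 0, 0.4], 255]]'

```text
clock: 9.3
tcp_pos: [0.5569, -0.0586, 0.1733]
orientation: [-0.0, -0.558, 0.83, -0.0]
wrist_force: [0.4, -1.1, -2.7]
finger_gap: 0.0128
grip_force: 61.3
```

Request:
carry_out --steps '[[[0, 0, 0], [0, 0, 0.2], 255], [[0, 0, 0], [0, 0, 0.4], 255], [[0, 0, 0], [0, 0, 0.6], 255], [[0, 0, 0], [0, 0, 0.8], 255], [[0, 0, 0], [0, 0, 1.0], 255], [[0, 0, 0], [0, 0, 1.2], 255], [[0, 0, 0], [0, 0, 1.2], 255], [[0, 0, 0], [0, 0, 1.2], 255]]'

```text
clock: 10.3
tcp_pos: [0.5573, -0.0591, 0.1617]
orientation: [0.0, -0.558, 0.83, -0.001]
wrist_force: [-0.4, -5.1, 1.8]
finger_gap: 0.0128
grip_force: 62.0
```

Request:
carry_out --steps '[[[0, 0, 0], [0, 0, 0], 100], [[0, 0, 0], [0, 0, 0], 80], [[0, 0, 0], [0, 0, 0], 80], [[0, 0, 0], [0, 0, -2], 80], [[0, 0, 0], [0, 0, -4.5], 80], [[0, 0, 0], [0, 0, -5.5], 255], [[0, 0, 0], [0, 0, -5.5], 255], [[0, 0, 0], [0, 0, -5.5], 255]]'

```text
clock: 11.3
tcp_pos: [0.5564, -0.0583, 0.2153]
orientation: [-0.0, -0.558, 0.83, 0.001]
wrist_force: [0.9, -0.3, 0.2]
finger_gap: 0.0042
grip_force: 0.0
```

```bash
python3 - <<'E'
from h import *
plan([.557,-.0575,.19],158); s=env.get_state(); print(s["finger_gap"],s["wrist_force"])
im,d,c=snap("wrist","w4"); P=cloud(d,c); r=np.hypot(P[...,0]-.557,P[...,1]+.0575)
q=P[(d>0)&(P[...,2]<.172)&(P[...,2]>.14)&(r<.08)&(r>.03)];print(len(q),"plate z",np.median(q[:,2]))
A=np.c_[q[:,:2],np.ones(len(q))];print("tilt",np.linalg.lstsq(A,q[:,2],rcond=None)[0])
b=P[(d>0)&(r<.03)&(P[...,2]>.175)&(P[...,2]<.2)];print("bar",len(b),np.median(b[:,2]),cv2.minAreaRect(b[:,:2].astype(np.float32)*1000))
E
```

```text
tcp [ 0.5564 -0.0583  0.2153] cur yaw 157.83 shift [-0.1  -0.03  2.53] q6 [-0.248  0.289 -0.026  1.257  0.    -1.432]
turn [ 0.09 -0.   -0.17] world yaw change 0.17
0.004212203192872793 [ 0.88675113 -0.30711235  0.2060851 ]
37106 plate z 0.1617781084716895
tilt [ 0.01443867 -0.01610652  0.15259623]
bar 1836 0.19103245126659452 ((556.4993286132812, -57.072532653808594), (53.97315216064453, 14.146443367004395), 68.23150634765625)
```

Request:
carry_out --steps '[[[0, 0, 0], [-0.1, 0, 1.2], 255], [[0, 0, 0], [-0.1, 0, 2.2], 255], [[0, 0, 0], [-0.1, 0, 2.4], 255], [[0, 0, 0], [-0.1, 0, 2.6], 255], [[0, 0, 0], [-0.1, 0, 2.8], 255], [[0, 0, 0], [-0.1, 0, 3], 255], [[0, 0, 0], [-0.1, 0, 3.1], 255], [[0, 0, 0], [-0.1, 0, 3.1], 255]]'

```text
clock: 12.35
tcp_pos: [0.557, -0.0576, 0.185]
orientation: [-0.0, -0.558, 0.83, 0.0]
wrist_force: [0.4, -0.2, 2.4]
finger_gap: -0.0002
grip_force: 0.7
```

Request:
carry_out --steps '[[[0, 0, 0], [0, 0, 0.1], 255], [[0, 0, 0], [0, 0, 0.2], 255], [[0, 0, 0], [0, 0, 0.3], 255], [[0, 0, 0], [0, 0, 0.4], 255], [[0, 0, 0], [0, 0, 0.5], 255], [[0, 0, 0], [0, 0, 0.5], 255], [[0, 0, 0], [0, 0, 0.5], 255], [[0, 0, 0], [0, 0, 0.5], 255]]'

```text
clock: 13.35
tcp_pos: [0.5578, -0.0583, 0.183]
orientation: [0.001, -0.558, 0.83, -0.002]
wrist_force: [-3.4, -1.1, 15.1]
finger_gap: -0.0003
grip_force: 7.9
```

Request:
carry_out --steps '[[[0, 0, 0], [0, 0, 0.15], 255], [[0, 0, 0], [0, 0, 0.25], 255], [[0, 0, 0], [0, 0, 0.25], 255], [[0, 0, 0], [0, 0, 0], 255], [[0, 0, 0], [0, 0, -2], 255], [[0, 0, 0], [0, 0, -5], 255], [[0, 0, 0], [0, 0, -8], 255], [[0, 0, 0], [0, 0, -8], 255]]'

```text
clock: 14.35
tcp_pos: [0.5583, -0.0577, 0.2624]
orientation: [0.001, -0.558, 0.83, -0.001]
wrist_force: [-0.4, 0.5, 0.4]
finger_gap: 0.0006
grip_force: 0.0
```

```bash
python3 - <<'E'
from h import *
im,d,c=snap("wrist","w5"); P=cloud(d,c); r=np.hypot(P[...,0]-.557,P[...,1]+.0575)
q=P[(d>0)&(P[...,2]<.172)&(P[...,2]>.14)&(r<.08)&(r>.03)];print(len(q),"plate z",np.median(q[:,2]))
A=np.c_[q[:,:2],np.ones(len(q))];print("tilt",np.linalg.lstsq(A,q[:,2],rcond=None)[0])
b=P[(d>0)&(r<.03)&(P[...,2]>.175)&(P[...,2]<.2)];print("bar",len(b),np.median(b[:,2]),cv2.minAreaRect(b[:,:2].astype(np.float32)*1000))
k=(d>0)&(abs(r-.103)<.004)&(P[...,2]>.17)&(P[...,2]<.195); print("rim",k.sum(),np.median(P[k][:,2]))
post=np.array([.609,.066]); fin=np.array([.445,.1915]); v=fin-post; print(np.hypot(*v),np.degrees(np.arctan2(v[1],v[0])))
v=np.array([.557,-.0575])-post; print(np.hypot(*v),np.degrees(np.arctan2(v[1],v[0])))
plan([.36,.24,.3],158)
E
```

```text
26176 plate z 0.15374237199374993
tilt [-0.00285764 -0.00350881  0.15516182]
bar 1494 0.18321495696194406 ((558.0701293945312, -58.46012496948242), (53.6507682800293, 13.734992027282715), 68.2920150756836)
rim 10702 0.18343118432084532
0.20650968500290728 142.57519690044583
0.13400093283257394 -112.83365417791752
tcp [ 0.5576 -0.0576  0.2607] cur yaw 157.84 shift [-20.1   29.52  -3.95] q6 [-0.246  0.278  0.069  1.361  0.    -1.43 ]
turn [-0.07  0.03 -0.16] world yaw change 0.16
```

The disc is home: the plate top is at 0.1537 and the bar top at 0.1832, and it sits level. Next is the cover fin.

Request:
carry_out --steps '[[[0, 0, 10], [0, 0, -4], 255], [[0, 0, 20], [-1, 1.1, -6], 255], [[0, 0, 30], [-4, 4.2, -6], 100], [[0, 0, 40], [-7, 7.4, -6], 0], [[0, 0, 50], [-10, 10.5, -6], 0], [[0, 0, 60], [-13, 13.7, -6], 0], [[0, 0, 70], [-16, 16.8, -6], 0], [[0, 0, 80], [-18.8, 19.8, -6], 0]]'

```text
clock: 15.4
tcp_pos: [0.4435, 0.1924, 0.3186]
orientation: [-0.001, 0.109, 0.994, -0.0]
wrist_force: [0.7, 1.2, -0.3]
finger_gap: 0.0851
grip_force: 0.0
```

Request:
carry_out --steps '[[[0, 0, 10], [0, 0, 0], 0], [[0, 0, 20], [0, 0, 0], 0], [[0, 0, 25.2], [0, 0, 0], 0], [[0, 0, 25.2], [0, 0, 0], 0], [[0, 0, 25.2], [0, 0, 0], 0], [[0, 0, 25.2], [0, 0, 0], 0], [[0, 0, 25.2], [0, 0, 0], 0], [[0, 0, 25.2], [0, 0, 0], 0]]'

```text
clock: 16.4
tcp_pos: [0.4449, 0.1912, 0.3204]
orientation: [0.0, 0.32, 0.947, 0.0]
wrist_force: [-0.0, -0.1, 0.3]
finger_gap: 0.0854
grip_force: 0.0
```

```bash
python3 - <<'E'
from h import *
im,d,c=snap("wrist","w6"); P=cloud(d,c); r=np.hypot(P[...,0]-.445,P[...,1]-.1915)
b=P[(d>0)&(r<.045)&(P[...,2]>.222)&(P[...,2]<.245)&(im.max(2)<90)]
mr=cv2.minAreaRect(b[:,:2].astype(np.float32)*1000);print("fin",len(b),np.median(b[:,2]),mr)
k=(d>0)&(abs(P[...,2]-.197)<.006)&(np.hypot(P[...,0]-.5025,P[...,1]-.147)<.13); print("cover",k.sum(),np.median(P[k][:,2]))
f=np.array(mr[0])/1000; v=f-[.609,.066]; th=np.degrees(np.arctan2(v[1],v[0])); print("th",th,np.hypot(*v))
plan([*f,.203],th+90)
E
```

```text
fin 1567 0.23322939575139873 ((444.7493591308594, 198.1300048828125), (16.030563354492188, 52.85865783691406), 51.070804595947266)
cover 27874 0.1980398091615858
th 141.18536306411752 0.21079993172735007
tcp [0.4449 0.1912 0.3203] cur yaw 52.64 shift [ 0.43  0.54 11.73] q6 [0.24  0.125 0.022 1.468 0.    0.892]
turn [0.01 0.   1.45] world yaw change -1.45
```

View pics/w6.png

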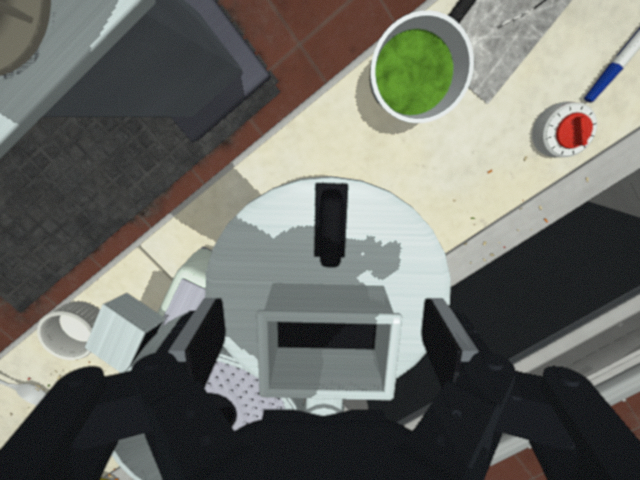

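The fin is at (331,220) and the hopper is behind it at (330,345). The wrist view puts the fin at (0.4447, 0.198) with a heading of 141.1°, so the post is at (0.6066, 0.0674) and the shut heading is about 248.3°.

Request:
carry_out --steps '[[[0, 0, 1.5], [0.43, 0.54, 3], 0], [[0, 0, 1.5], [0.43, 0.54, 7], 0], [[0, 0, 1.5], [0.43, 0.54, 10], 0], [[0, 0, 1.5], [0.43, 0.54, 11.6], 0], [[0, 0, 1.5], [0.43, 0.54, 11.6], 0], [[0, 0, 1.5], [0.43, 0.54, 11.6], 120], [[0, 0, 1.5], [0.43, 0.54, 11.6], 255], [[0, 0, 1.5], [0.43, 0.54, 11.6], 255]]' --force 30

```text
clock: 17.45
tcp_pos: [0.4452, 0.1983, 0.205]
orientation: [0.001, 0.333, 0.943, 0.0]
wrist_force: [0.0, 0.1, -0.2]
finger_gap: 0.0323
grip_force: 0.0
```

Request:
carry_out --steps '[[[0, 0, 0], [0, 0, 0], 255], [[0, 0, 0], [0, 0, 0], 255], [[0, 0, 0], [0, 0, 0], 255], [[0, 0, 0], [0, 0, 0], 255], [[0, 0, 0], [0, 0, 0], 255], [[0, 0, 0], [0, 0, 0], 255], [[0, 0, 0], [0, 0, 0], 255], [[0, 0, 0], [0, 0, 0], 255]]'

```text
clock: 18.45
tcp_pos: [0.445, 0.1983, 0.2048]
orientation: [0.0, 0.333, 0.943, 0.0]
wrist_force: [-0.1, 1.0, 5.3]
finger_gap: 0.0152
grip_force: 33.3
```

```bash
python3 - <<'E'
from h import *
s=env.get_state(); r=rot(s["orientation"]); print(s["tcp_pos"],s["finger_gap"],s["wrist_force"])
post=np.array([.6066,.0674]); v=s["tcp_pos"][:2]-post; print("r,th",np.hypot(*v),np.degrees(np.arctan2(v[1],v[0])))
plan([.445,.198,.203],51.1)
c=r.inv().apply([*(post-s["tcp_pos"][:2]),0])*100; print("post in tool cm",c)
for k in range(1,9):
    a=k*4.5; print(-a,(c+R.from_euler("z",-a,degrees=True).apply(-c)).round(2))
E
```

```text
[0.44498353 0.19825356 0.20481065] 0.015233700974645725 [-0.08359586  1.03708984  5.30269525]
r,th 0.20794840347399607 141.00447151602722
tcp [0.445  0.1983 0.2048] cur yaw 51.13 shift [-0.02 -0.02  0.18] q6 [ 0.254  0.153 -0.226  1.19   0.     0.932]
turn [0.05 0.03 0.03] world yaw change -0.03
post in tool cm [-2.07947862e+01 -4.62822405e-02  1.04573843e-02]
-4.5 [-0.06 -1.63  0.  ]
-9.0 [-0.25 -3.25  0.  ]
-13.5 [-0.56 -4.86  0.  ]
-18.0 [-1.   -6.43  0.  ]
-22.5 [-1.57 -7.96  0.  ]
-27.0 [-2.25 -9.45  0.  ]
-31.5 [ -3.04 -10.87   0.  ]
-36.0 [ -3.94 -12.23   0.  ]
```

Request:
carry_out --steps '[[[0, 0, -4.5], [-0.06, -1.63, 0], 255], [[0, 0, -9], [-0.25, -3.25, 0], 255], [[0, 0, -13.5], [-0.56, -4.86, 0], 255], [[0, 0, -18], [-1.0, -6.43, 0], 255], [[0, 0, -22.5], [-1.57, -7.96, 0], 255], [[0, 0, -27], [-2.25, -9.45, 0], 255], [[0, 0, -31.5], [-3.04, -10.87, 0], 255], [[0, 0, -36], [-3.94, -12.23, 0], 255]]'

```text
clock: 19.45
tcp_pos: [0.3989, 0.0778, 0.2048]
orientation: [0.001, 0.024, 1.0, 0.0]
wrist_force: [1.6, 1.3, 3.3]
finger_gap: 0.0157
grip_force: 33.3
```

Request:
carry_out --steps '[[[0, 0, -4.5], [-0.06, -1.63, 0], 255], [[0, 0, -9], [-0.25, -3.25, 0], 255], [[0, 0, -13.5], [-0.56, -4.86, 0], 255], [[0, 0, -18], [-1.0, -6.43, 0], 255], [[0, 0, -22.5], [-1.57, -7.96, 0], 255], [[0, 0, -27], [-2.25, -9.45, 0], 255], [[0, 0, -31.5], [-3.04, -10.87, 0], 255], [[0, 0, -36], [-3.94, -12.23, 0], 255]]'

```text
clock: 20.45
tcp_pos: [0.4319, -0.0469, 0.2048]
orientation: [0.0, -0.286, 0.958, -0.0]
wrist_force: [-1.3, -0.2, 6.3]
finger_gap: 0.0158
grip_force: 33.8
```

Request:
carry_out --steps '[[[0, 0, -4.5], [-0.06, -1.63, 0], 255], [[0, 0, -9], [-0.25, -3.25, 0], 255], [[0, 0, -13.5], [-0.56, -4.86, 0], 255], [[0, 0, -18], [-1.0, -6.43, 0], 255], [[0, 0, -22.5], [-1.57, -7.96, 0], 255], [[0, 0, -26], [-2.1, -9.13, 0], 255], [[0, 0, -29], [-2.6, -10.1, 0], 255], [[0, 0, -32], [-3.15, -11.05, 0], 255]]'

```text
clock: 21.45
tcp_pos: [0.5188, -0.123, 0.2048]
orientation: [-0.001, -0.538, 0.843, -0.001]
wrist_force: [-2.3, -4.2, 5.4]
finger_gap: 0.0155
grip_force: 33.6
```

```bash
python3 - <<'E'
from h import *
s=env.get_state(); post=np.array([.6066,.0674]); v=s["tcp_pos"][:2]-post; print("r,th",np.hypot(*v),np.degrees(np.arctan2(v[1],v[0]))%360,s["wrist_force"],s["ft_torque"],s["finger_gap"])
plan(s["tcp_pos"],158.3)
E
```

```text
r,th 0.20971238225227237 245.24447619158428 [-2.29589174 -4.17893455  5.39620017] [-0.53117416  0.31322563 -0.42842229] 0.015484582614138565
tcp [ 0.5188 -0.123   0.2048] cur yaw 155.1 shift [0. 0. 0.] q6 [-0.382  0.241 -0.117  1.212 -0.003 -1.518]
turn [-0.06 -0.15 -3.2 ] world yaw change 3.2
```

Request:
carry_out --steps '[[[0, 0, -1], [-0.01, -0.37, 0], 255], [[0, 0, -2], [-0.02, -0.74, 0], 255], [[0, 0, -2.5], [-0.03, -0.92, 0], 255], [[0, 0, -3], [-0.04, -1.1, 0], 255], [[0, 0, -3.5], [-0.05, -1.3, 0], 255], [[0, 0, -3.5], [-0.05, -1.4, 0], 255], [[0, 0, -3.5], [-0.05, -1.5, 0], 255], [[0, 0, -3.5], [-0.05, -1.5, 0], 255]]'

```text
clock: 22.45
tcp_pos: [0.5306, -0.1282, 0.2048]
orientation: [-0.002, -0.563, 0.827, -0.0]
wrist_force: [-7.7, -3.5, 8.2]
finger_gap: 0.0156
grip_force: 33.9
```

```bash
python3 - <<'E'
from h import *
s=env.get_state(); post=np.array([.6066,.0674]); v=s["tcp_pos"][:2]-post; th=np.arctan2(v[1],v[0]); print("r,th",np.hypot(*v),np.degrees(th)%360,s["wrist_force"],"tangential",s["wrist_force"][:2]@[-np.sin(th),np.cos(th)],s["finger_gap"])
E
```

```text
r,th 0.20980059528248352 248.76465243261316 [-7.67770233 -3.4734875   8.18230768] tangential -5.898294317124763 0.015594893760468864
```

Request:
carry_out --steps '[[[0, 0, 0], [0, -0.1, 0], 255], [[0, 0, 0], [0, -0.2, 0], 255], [[0, 0, 0], [0, -0.3, 0], 255], [[0, 0, 0], [0, -0.3, 0], 255], [[0, 0, 0], [0, -0.3, 0], 255], [[0, 0, 0], [0, -0.3, 0], 255], [[0, 0, 0], [0, -0.3, 0], 255], [[0, 0, 0], [0, -0.3, 0], 255]]'

```text
clock: 23.45
tcp_pos: [0.5306, -0.1282, 0.2048]
orientation: [-0.004, -0.563, 0.826, 0.002]
wrist_force: [-16.4, -0.8, 14.3]
finger_gap: 0.0159
grip_force: 35.0
```

```bash
python3 - <<'E'
from h import *
s=env.get_state(); post=np.array([.6066,.0674]); v=s["tcp_pos"][:2]-post; th=np.arctan2(v[1],v[0]); print("r,th",np.hypot(*v),np.degrees(th)%360,s["wrist_force"],"tangential",s["wrist_force"][:2]@[-np.sin(th),np.cos(th)],s["tcp_pos"])
E
```

```text
r,th 0.209826532509354 248.75507821939692 [-16.36017283  -0.81376073  14.32453187] tangential -14.953464685670005 [ 0.53056822 -0.12816672  0.20475634]
```

Request:
carry_out --steps '[[[0, 0, 0], [0, 0.2, 0], 255], [[0, 0, 0], [0, 0.4, 0], 255], [[0, 0, 0], [0, 0.4, 0], 255], [[0, 0, 0], [0, 0.4, 0], 150], [[0, 0, 0], [0, 0.4, 0], 100], [[0, 0, 0], [0, 0.4, 0], 60], [[0, 0, 0], [0, 0.4, 0], 60], [[0, 0, 0], [0, 0.4, 0], 60]]'

```text
clock: 24.45
tcp_pos: [0.5316, -0.1266, 0.2042]
orientation: [0.0, -0.564, 0.826, 0.0]
wrist_force: [-0.6, 0.6, -0.6]
finger_gap: 0.0655
grip_force: 0.0
```

Request:
carry_out --steps '[[[0, 0, 0], [0, 0, -1], 60], [[0, 0, 0], [0, 0, -3], 60], [[0, 0, 0], [0, 0, -6], 60], [[0, 0, 0], [0, 0, -9], 60], [[0, 0, 0], [0, 0, -12], 60], [[0, 0, 0], [0, 0, -12], 60], [[0, 0, 0], [0, 0, -12], 60], [[0, 0, 0], [0, 0, -12], 60]]'

```text
clock: 25.45
tcp_pos: [0.531, -0.1265, 0.3233]
orientation: [-0.0, -0.564, 0.826, 0.001]
wrist_force: [0.3, 0.6, -1.0]
finger_gap: 0.0654
grip_force: 0.0
```

```bash
python3 - <<'E'
from h import *
im,d,c=snap("wrist","w7"); P=cloud(d,c); r=np.hypot(P[...,0]-.53,P[...,1]+.127)
b=P[(d>0)&(r<.045)&(P[...,2]>.222)&(P[...,2]<.245)&(im.max(2)<90)]
mr=cv2.minAreaRect(b[:,:2].astype(np.float32)*1000);print("fin",len(b),np.median(b[:,2]),mr); print(env.get_state()["wrist_force"])
t,_,_=snap("top","top1"); s,_,_=snap("side","side1"); cv2.imwrite("pics/end.png",cv2.resize(np.hstack([t,s])[:,:,::-1],(800,300)))
E
```

```text
fin 1498 0.23325166084542842 ((530.2950439453125, -127.58990478515625), (52.012393951416016, 15.975615501403809), 68.7439193725586)
[-0.29328844  0.11013681 -0.61125897]
```

View pics/end.png

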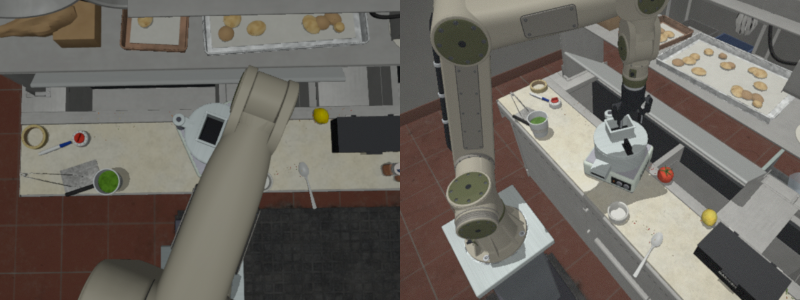

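The side view shows the cover over the bowl, with its fin near (628,147). The fin's heading of 248.7° matches the stop. The tomato, ramekin and deli cup haven't moved, and the gripper is clear.

```bash
python3 -c "
from h import *
print(env.hand_in())"
```

```text
the job is handed in; nothing more can be done
None
```

The grating disc is pressed fully home on the square and the cover is shut against its stop; the other things looked undisturbed, and I handed the job in at about 26 s (no verdict came back).

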